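# Clamp a resin disc in the test cell with the fine screw

### The job

Lay the resin disc in the round well of the test cell's sample slide, push the slide fully home under the bridge, then turn the small inner knob clockwise until the upper electrode presses firmly but gently on the disc (about 20 N, never more than 35 N), and let go. The large ring round the knob holds the cell's zero setting: do not turn it, and do not disturb the bottles and the beaker standing about.

Things in the scene. Friction and masses are not known exactly. Their poses are not given: they have to be found in the camera images.
- disc_center (a point): Centre, half-way up, of the loose off-white resin disc: 36 mm diameter, 14 mm thick, about 40 g, lying flat on the worktop at the start, to the right of the cell.
- disc: The same resin disc; origin at the centre of its underside, z up.
- cell: The test cell, a grey bench fixture fixed to the worktop, 136 mm wide (y); base from 110 mm in front of the knob axis to 70 mm behind, 32 mm high beside the slide. Origin on the worktop below the knob axis; -x is its front (towards the robot, turned by its yaw), z up. A bridge (128 mm across y, 44 mm along x, top 78 mm high) on two columns spans the slide and carries ring and knob.
- well (a point): Centre of the floor (28 mm above the worktop) of the round well, 43 mm across and 4 mm deep, in the sample slide, an aluminium plate 58 mm wide, flush with the rails beside it (32 mm high). A seated disc stands 10 mm proud. It lies on the line from slide_tab to the knob axis; with the slide drawn out it is 70 to 80 mm in front of that axis, straight below it when home.
- slide_tab (a point): Centre of the black upright push tab at the front end of the slide, 51 mm above the worktop and 89 mm in front of the well: 36 mm wide (along the cell's y), 10 mm thick (along its x), top 11 mm above this point, bottom 11 mm below it.
- sample_slide (a joint): Travel of the sample slide in m along the cell's +x: 0 drawn out towards the robot, 0.080 fully home against its stop (well under the electrode). Friction about 1.5 N; it stays where it is left.
- knob_grip (a point): On the axis of the small round knurled black inner (fine) knob, 25 mm in diameter, 7.5 mm below its flat top, 103 to 106 mm above the worktop. The knob stays at its height as it turns. The flat top of the large ring lies 92 mm above the worktop, 11 to 14 mm below this point.
- fine_knob (a joint): Angle of the inner knob in rad (0 to 5), growing as it turns clockwise seen from above, which lowers the electrode 2 mm per rad. Turns freely at about 0.03 N m; once the electrode presses on the disc the resisting torque rises above the free-turning reading by about 0.005 N m per newton: about 0.1 N m more (0.08 to 0.12) at 20 N, reached some 0.45 rad past first touch. Stays where left.
- electrode: The upper electrode, a flat brass foot 29 mm in diameter on a steel stem, hanging under the bridge on the knob axis, slightly springy; origin at the centre of its underside. The inner knob lowers it, turning with it. At the start it is 1.2 to 4.8 mm above where the top of a seated disc will come; where the ring stands decides how much.
- ring_mark (a point): Point on the top of the large knurled steel ring (56 mm diameter, 14 mm high, round the knob's foot, top 92 mm above the worktop), 26 mm from the axis. The ring turns at a light 0.06 N m and carries the whole fine screw, so rubbing on it with a fingertip shifts the zero. It may stand at any angle at the start.
- amber_bottle: Bystander: small brown bottle with a white cap, 43 mm diameter, 94 mm tall; origin under its centre.
- sample_vial: Bystander: narrow vial with a white cap, 24 mm diameter, 64 mm tall; origin under its centre.
- titration_beaker: Bystander: small glass beaker, 54 mm wide, 68 mm tall; origin under its centre.

How it is judged:
By the outcome, as a careful person would: the job done as asked, in the order asked, and still so for the second after the job is handed in, with the robot touching nothing.
It also fails if it takes over 72 s, if anything falls off the work surface, if the arm or the gripper's body presses on something with over 40 N, if the wrist force passes 120 N, or if a joint passes its speed limit or range.

### The arm

A 6-joint arm with a two-finger parallel gripper is mounted at the origin on a cart in front of the work surface, level with it; the furniture and walls round the work are solid. World frame = base frame: x ahead of the robot, y to its left, z up, the work surface at z = 0. Lengths are in m, angles in degrees, forces in N, time in s.
With the tool pointing down it reaches from about 0.375 to 0.9 m from the base axis. Payload 3.1 kg.
Tool frame: the origin (TCP) lies at the very end of the fingers, on their centre line; the grasp point (between the pads) lies 19 mm behind it; z points along the fingers, y is the line along which they close (so a half turn about z gives the same grasp; the last joint's range is limited). The gripper opens to 87 mm and grips with 3 to 60 N. Pads are 19 mm wide; open, the fingers measure 117 mm over their backs; the gripper's body (75 mm by 190 mm) begins 51 mm behind the grasp point.
Start: joints at [65.403, 30.224, 82.088, -0, 67.689, -10.227], TCP at [0.155, 0.605, 0.223] pointing down, gripper open.
Joint ranges: [-176.69, 176.69], [-43.24, 126.21], [12.49, 139.97], [-82, 262], [0, 151.66], [-163.58, 163.58]. Speed limits (degrees/s): [159.86, 159.86, 180, 180, 180, 180].

### API

Orientations are given as a 3x3 rotation matrix whose columns are the frame's x, y, z axes.
In Python, from rig import bot, imaging gives the robot as it stands.
- The arm moves only by the tool drive_tool, never from a script. Its argument "deltas" is text: rows parted by semicolons, each of 5 numbers parted by spaces: the finger opening in mm, from 0 to 87, then the shift along the world's x, y, z in mm, then the turn about the world's z in rad. In form: jaw dx dy dz twist; .... A call has 1 to 12 rows; each row is the pose to reach, as a shift and turn from the pose commanded when the call began; what a row does not reach only later rows make up. A row lasts 1/10 s, in which the tool goes at most 50 mm and 8.59 degrees, less where a joint would pass 70% of its speed; a pose out of reach is approached as far as the arm can. A call with a gripper value outside its range is refused whole. The fingers move at their own pace and stop on an object; the grip force is fixed at half the most. Time passes only in rows, so rows that repeat a pose let the fingers close. It gives the time, the measured TCP pose, the force, the opening and the grip force at its end, in the units of the state.
- bot.read_state(): the state, without advancing time (a new reading comes with each control period).
- imaging.capture(name): name is "scene" or "side" or "wrist"; returns the picture (384x512x3 uint8, red, green, blue); there is no depth.
- imaging.camera_model(name): a dict with "fx", "fy", "cx", "cy" (pixels), "T" (4x4, takes a point from camera to world coordinates). Camera axes: x right, y down, z forward; pixel columns grow to the right and rows downward; lengths in m; the calibration is good to about 2 mm. A picture is of the moment at which its call begins: read the wrist's pose just before it. camera_model takes no time and is no camera call; for the wrist camera it gives the pose at the moment of the call.
- bot.hand_in(): hands the job in; it is judged then, once.
The state is a dict: "time_s": time; "joint_positions": joint angles; "qvel": joint speeds; "tau": joint torques, N m; "position": TCP position; "tcp_rot": TCP orientation; "force": force on the tool from outside, world axes, zero at the start; "moment": the same for the moment, N m; "opening": opening from 0.0 (shut) to 1.0 (fully open); "grasp_force": force on a finger pad.
Only numpy, scipy, OpenCV 4.12 (cv2) and the standard library are available. Lean on these libraries where they do the work, as an engineer would, in place of code of your own. Each camera call takes 0.05 s, during which the arm holds its last target. There are 200 camera calls.

## Working session

There is one attempt and no reset: what is moved stays moved. The work goes in short steps, Python scripts to look and compute and a tool call to move; the robot and the scene stay as the last step left them, time stands still between calls to the robot, and variables do not carry over. Pictures are saved under pics/ and viewed, at most 10 in all, crops included, and the job is handed in when it is done.

Besides the shell and the picture viewer there is one more tool, called after ">>>" as name(argument=value, ...) on one line, values as JSON. drive_tool: Moves the arm, as the interface text tells. Its arguments: {"type":"object","properties":{"deltas":{"type":"string"}},"required":["deltas"]}

```bash
mkdir -p pics; ls
python3 - <<'E'
from rig import bot, imaging
import cv2, numpy as np
s=bot.read_state(); print(s)
a=[imaging.capture(n) for n in ("scene","side")]
for n,i in zip(("scene","side"),a):
    cv2.imwrite(f"pics/{n}0.png",i[:,:,::-1])
    m=imaging.camera_model(n); print(n,m["fx"],m["cx"],m["cy"],np.round(m["T"],3).tolist())
cv2.imwrite("pics/both.png",cv2.resize(np.vstack(a)[:,:,::-1],None,fx=0.78,fy=0.78))
E
```

```text
pics
{'time_s': 0.0, 'joint_positions': array([ 6.54034519e+01,  3.02791815e+01,  8.21567370e+01, -1.53783182e-03,
        6.76886117e+01, -1.02273447e+01]), 'qvel': array([-0.07793062, -0.02728483,  0.00834067, -0.03950746,  0.11719528,
       -0.01182306]), 'tau': array([-1.84423741e-03, -4.40039241e+01, -1.76590419e+01,  6.30018348e-02,
        5.80154860e-02, -1.72903806e-04]), 'position': array([0.1547743 , 0.60477402, 0.22156738]), 'tcp_rot': array([[-9.68719068e-01,  2.48158394e-01, -8.82072958e-04],
       [ 2.48159698e-01,  9.68717099e-01, -1.98657820e-03],
       [ 3.61493103e-04, -2.14333114e-03, -9.99997638e-01]]), 'force': array([-0.68242773,  0.07095756,  1.18430115]), 'moment': array([-0.01618422,  0.01576636, -0.00931138]), 'grasp_force': 0.0, 'opening': 0.9961084823117352}
scene 461.8324953877938 252.4789439278221 198.39830596853605 [[0.712, -0.386, 0.586, -0.223], [-0.702, -0.41, 0.583, -0.801], [0.015, -0.826, -0.563, 0.819], [0.0, 0.0, 0.0, 1.0]]
side 350.93962748166126 255.2278015881257 189.96600100748353 [[0.993, -0.074, 0.09, 0.465], [-0.117, -0.588, 0.801, -0.837], [-0.006, -0.806, -0.592, 0.652], [0.0, 0.0, 0.0, 1.0]]
```

View pics/scene0.png

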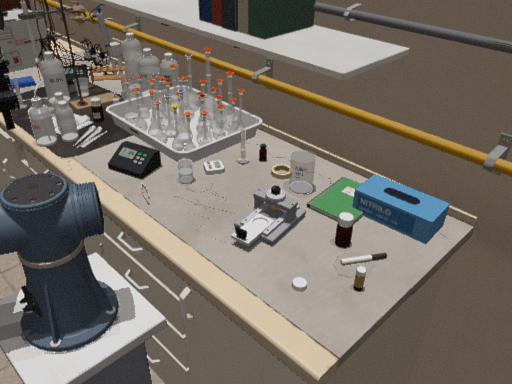

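View pics/side0.png

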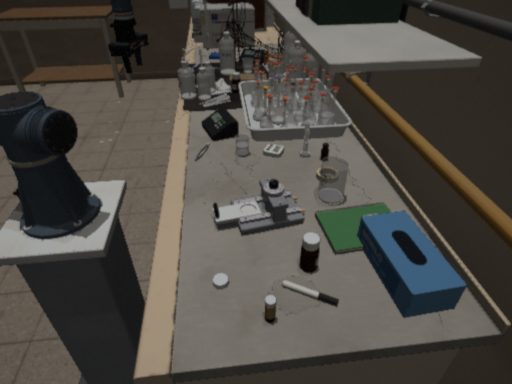

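The scene view has the disc at (299,284), the knob top at (275,189) and the tab at (240,232). In the side view they are at (221,280), (273,183) and (217,213). The amber bottle, vial and beakers stand around them.

```bash
cat > h.py <<'E'
from rig import bot, imaging
import cv2, numpy as np
def ray(m,u,v):
    T=np.array(m["T"]); d=T[:3,:3]@np.array([(u-m["cx"])/m["fx"],(v-m["cy"])/m["fy"],1]); return T[:3,3],d/np.linalg.norm(d)
def onz(m,u,v,z):
    o,d=ray(m,u,v); return o+d*(z-o[2])/d[2]
def tri(obs):
    A=np.zeros((3,3));b=np.zeros(3);R=[ray(*x) for x in obs]
    for o,d in R:
        P=np.eye(3)-np.outer(d,d);A+=P;b+=P@o
    p=np.linalg.solve(A,b); return p,[round(1000*np.linalg.norm(np.cross(p-o,d)),1) for o,d in R]
def blob(mask,box):
    u0,v0,u1,v1=box; s=np.zeros_like(mask,np.uint8); s[v0:v1,u0:u1]=mask[v0:v1,u0:u1]
    n,l,st,c=cv2.connectedComponentsWithStats(s); k=1+np.argmax(st[1:,4]); return c[k],st[k]
E
python3 - <<'E'
from h import *
S=imaging.camera_model("scene");D=imaging.camera_model("side")
a=cv2.imread("pics/scene0.png");b=cv2.imread("pics/side0.png")
for n,p,q in [("disc",(299.5,284),(221,280.5)),("knob",(275,190),(273,184)),("tab",(240.5,233),(217,213)),("vial",(359,288),(269,318)),("amber",(344,243),(309,266)),("beaker",(301,190),(330,198)),("bk2",(185,180),(242,153))]:
    print(n,*[np.round(x,4) for x in tri([(S,*p),(D,*q)])],np.round(onz(S,*p,0),3))
o=[cv2.resize(i[v:v+100,u:u+133],(800,600),interpolation=cv2.INTER_CUBIC) for i,u,v in((a,210,175),(b,190,165))]
cv2.imwrite("pics/crop.png",cv2.resize(np.hstack(o),(800,300)))
E
```

```text
disc [ 0.4444 -0.305   0.0071] [1. 1.] [ 0.45  -0.302  0.   ]
knob [ 0.6001 -0.0716  0.1017] [0.1 0.1] [0.717 0.032 0.   ]
tab [ 0.4444 -0.0955  0.0404] [3.8 3.8] [ 0.482 -0.054  0.   ]
vial [ 0.5394 -0.4146  0.007 ] [1.1 1.1] [ 0.545 -0.412  0.   ]
amber [ 0.6558 -0.2853  0.0049] [1.1 1.1] [ 0.66  -0.283  0.   ]
beaker [ 0.7873 -0.0188 -0.0061] [1.4 1.4] [ 0.778 -0.026  0.   ]
bk2 [ 0.5436  0.2811 -0.0015] [0.2 0.2] [0.542 0.279 0.   ]
```

View pics/crop.png

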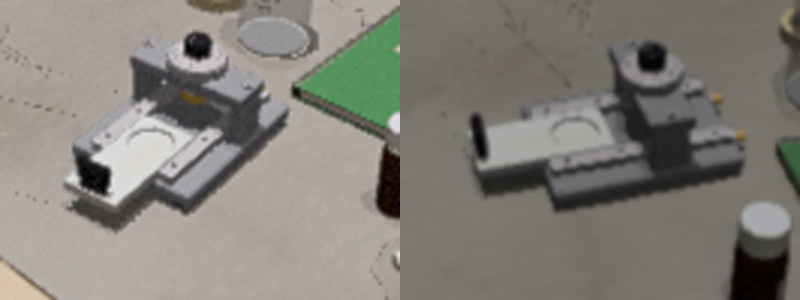

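In the crop the well shows clearly in both views, at about scene (260,221) and side (248,208). I'll move over the cell, turning the jaws onto the cell's y axis on the way.

>>> drive_tool(deltas="87 40 -40 10 0.1; 87 70 -80 20 0.2; 87 100 -120 20 0.3; 87 130 -160 30 0.4; 87 160 -200 30 0.4; 87 190 -245 30 0.4; 87 220 -290 30 0.4; 87 245 -330 30 0.4; 87 270 -370 30 0.4; 87 295 -410 30 0.4; 87 310 -455 30 0.4; 87 320 -500 30 0.4")

```text
time_s: 1.3
position: [0.4758, 0.1053, 0.2524]
tcp_rot: [[-0.989, -0.149, 0.001], [-0.149, 0.989, 0.0], [-0.001, -0.0, -1.0]]
force: [0.4, 0.3, -1.1]
opening: 0.996
grasp_force: 0.0
```

>>> drive_tool(deltas="87 5 -48 0 0; 87 10 -96 0 0; 87 10 -144 0 0; 87 10 -185 0 0; 87 10 -185 0 0; 87 10 -185 0 0")

```text
time_s: 1.9
position: [0.4842, -0.0782, 0.2521]
tcp_rot: [[-0.989, -0.146, -0.001], [-0.146, 0.989, 0.001], [0.001, 0.001, -1.0]]
force: [0.4, 0.9, 0.5]
opening: 0.999
grasp_force: 0.0
```

Run:
```python
from h import *
s=bot.read_state(); print(s["time_s"],s["joint_positions"].round(1),s["position"].round(4),s["tcp_rot"].round(3).tolist(),s["force"],s["moment"])
m=imaging.camera_model("wrist"); i=imaging.capture("wrist"); np.save("pics/w1.npy",m["T"])
print(m["fx"],m["cx"],m["cy"],np.round(m["T"],3).tolist())
cv2.imwrite("pics/w1.png",i[:,:,::-1])
```

```text
1.9 [ -22.3   17.7   98.8    0.    63.6 -120.7] [ 0.4842 -0.0782  0.2521] [[-0.989, -0.146, -0.001], [-0.146, 0.989, 0.001], [0.001, 0.001, -1.0]] [0.38334548 0.86576416 0.4861286 ] [0.10333513 0.03937038 0.01108148]
277.41990425129677 252.4732666760954 188.91020924379038 [[-0.147, 0.958, 0.245, 0.417], [0.989, 0.142, 0.038, -0.089], [0.001, 0.248, -0.969, 0.414], [0.0, 0.0, 0.0, 1.0]]
```

View pics/w1.png

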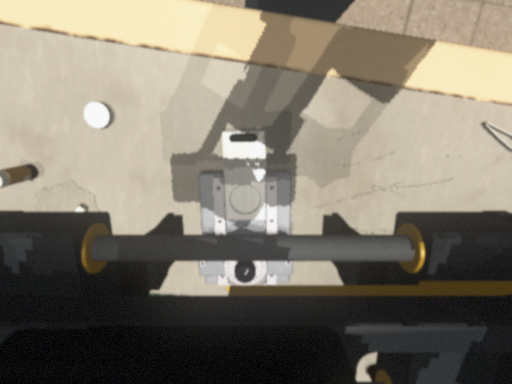

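The wrist view shows the disc at (97,115), the tab at (243,138), the well at (246,200) and the knob top at (245,271). I'll refine these by masks and triangulate with the scene and side cameras.

```bash
cat > m1.py <<'E'
from h import *
S=imaging.camera_model("scene");D=imaging.camera_model("side")
W=imaging.camera_model("wrist");W["T"]=np.load("pics/w1.npy")
g={n:cv2.imread(f"pics/{n}.png",0) for n in("scene0","side0","w1")}
dw,st=blob(g["w1"]>215,(75,90,125,140));print("disc w",dw,st)
ds,st=blob(g["scene0"]>175,(285,272,315,298));print("disc s",ds,st)
dd,st=blob(g["side0"]>150,(205,268,237,294));print("disc d",dd,st)
tw,st=blob(g["w1"]<45,(222,125,266,150));print("tab w",tw,st)
ts,st=blob(g["scene0"]<40,(230,222,252,246));print("tab s",ts,st)
td,st=blob(g["side0"]<50,(208,198,225,222));print("tab d",td,st)
for n,o in [("disc",[(S,*ds),(D,*dd),(W,*dw)]),("tab",[(S,*ts),(D,*td),(W,*tw)]),("well",[(S,259.9,221.3),(D,248.2,208.3),(W,246,200)]),("knob",[(S,275,190),(D,273,184),(W,245,271)])]:
    p,r=tri(o);print(n,p.round(4),r,"plane",[onz(*x,p[2]).round(4)[:2] for x in o])
print("disc z7+",onz(W,*dw,.012),"well z32",onz(W,246,200,.032),"tab z51",onz(W,*tw,.057))
E
python3 m1.py
```

```text
disc w [ 95.49537893 114.55083179] [ 83 101  26  28 541]
disc s [299.29166667 281.53333333] [292 277  15  10 120]
disc d [220.01574803 278.60629921] [213 273  15  12 127]Traceback (most recent call last):
  File "m1.py", line 8, in <module>
    tw,st=blob(g["w1"]<45,(222,125,266,150));print("tab w",tw,st)
          ~~~~^^^^^^^^^^^^^^^^^^^^^^^^^^^^^^
  File "h.py", line 14, in blob
    n,l,st,c=cv2.connectedComponentsWithStats(s); k=1+np.argmax(st[1:,4]); return c[k],st[k]
                                                      ~~~~~~~~~^^^^^^^^^^
    return _wrapfunc(a, 'argmax', axis=axis, out=out, **kwds)
    return bound(*args, **kwds)
ValueError: attempt to get argmax of an empty sequence
```

```bash
sed -i 's/g\["w1"\]<45/g["w1"]<75/' m1.py; python3 m1.py
```

```text
disc w [ 95.49537893 114.55083179] [ 83 101  26  28 541]
disc s [299.29166667 281.53333333] [292 277  15  10 120]
disc d [220.01574803 278.60629921] [213 273  15  12 127]
tab w [243.9379845  136.88372093] [231 134  26   7 129]
tab s [240.58227848 233.08860759] [236 227  10  13  79]
tab d [215.83333333 210.0952381 ] [214 203   5  15  42]
disc [ 0.4437 -0.3046  0.0147] [np.float64(0.3), np.float64(0.9), np.float64(0.9)] plane [array([ 0.4435, -0.3049]), array([ 0.4428, -0.3044]), array([ 0.4445, -0.3046])]
tab [ 0.4419 -0.0962  0.0466] [np.float64(0.5), np.float64(0.7), np.float64(0.6)] plane [array([ 0.4421, -0.0966]), array([ 0.4411, -0.0961]), array([ 0.4423, -0.0958])]
well [ 0.531  -0.0811  0.0316] [np.float64(0.6), np.float64(0.6), np.float64(0.5)] plane [array([ 0.5312, -0.0817]), array([ 0.5304, -0.081 ]), array([ 0.5314, -0.0807])]
knob [ 0.6013 -0.0706  0.1013] [np.float64(0.6), np.float64(1.0), np.float64(1.4)] plane [array([ 0.6004, -0.0713]), array([ 0.6003, -0.0708]), array([ 0.6029, -0.0703])]
disc z7+ [ 0.44470733 -0.30604527  0.012     ] well z32 [ 0.53125397 -0.08072497  0.032     ] tab z51 [ 0.44159656 -0.09561284  0.057     ]
```

>>> drive_tool(deltas="87 -10 -48 0 0.012; 87 -20 -96 0 0.012; 87 -30 -144 0 0.012; 87 -41 -190 -40 0.012; 87 -41 -225 -80 0.012; 87 -41 -225 -120 0.012; 87 -41 -225 -165 0.012; 87 -41 -225 -200 0.012; 87 -41 -225 -220 0.012; 87 -41 -225 -220 0.012; 87 -41 -225 -220 0.012")

```text
time_s: 3.05
position: [0.4443, -0.3014, 0.0327]
tcp_rot: [[-0.987, -0.163, -0.0], [-0.163, 0.987, 0.001], [0.0, 0.001, -1.0]]
force: [0.1, -0.2, -0.3]
opening: 1.002
grasp_force: 0.0
```

>>> drive_tool(deltas="87 0 -3 -15 0; 87 0 -3 -28 0; 87 0 -3 -28 0; 87 0 -3 -28 0; 36 0 -3 -28 0; 20 0 -3 -28 0; 20 0 -3 -28 0; 20 0 -3 -28 0; 20 0 -3 -28 0; 20 0 -3 -28 0; 20 0 -3 -28 0; 20 0 -3 -28 0")

```text
time_s: 4.25
position: [0.4436, -0.3056, 0.0046]
tcp_rot: [[-0.987, -0.16, -0.0], [-0.16, 0.987, 0.0], [0.0, 0.0, -1.0]]
force: [0.2, 0.1, -0.7]
opening: 0.386
grasp_force: 30.0
```

>>> drive_tool(deltas="20 0 0 40 0; 20 0 0 80 0; 20 20 40 90 0; 20 40 85 90 0; 20 55 130 90 0; 20 70 175 90 0; 20 80 210 90 0; 20 87 225 85 0; 20 87 225 75 0; 20 87 225 75 0; 20 87 225 75 0; 20 87 225 75 0")

```text
time_s: 5.45
position: [0.5304, -0.082, 0.0795]
tcp_rot: [[-0.987, -0.159, -0.0], [-0.159, 0.987, -0.0], [0.0, -0.0, -1.0]]
force: [0.3, -0.2, -1.0]
opening: 0.391
grasp_force: 30.0
```

Run:
```python
from h import *
o=[]
for n,(u,v) in zip(("scene","side","wrist"),((225,150),(180,140),(180,140))):
    m=imaging.camera_model(n);i=imaging.capture(n)[:,:,::-1];cv2.imwrite(f"pics/{n}2.png",i)
    if n=="wrist": np.save("pics/w2.npy",m["T"])
    o.append(cv2.resize(i[v:v+112,u:u+133],(400,337) if 1 else 0,interpolation=cv2.INTER_CUBIC))
cv2.imwrite("pics/c2.png",cv2.resize(np.hstack(o),(800,225)))
```

```text
(no output)
```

View pics/c2.png

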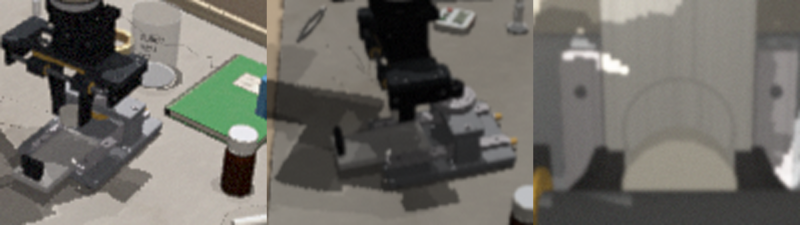

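The wrist panel shows the well rim with its front edge near (253,179). The held disc's front edge is near (253,208). I'll compare the two in world coordinates.

Run:
```python
from h import *
W=imaging.camera_model("wrist");W["T"]=np.load("pics/w2.npy");s=bot.read_state();print(s["position"])
g=cv2.GaussianBlur(cv2.imread("pics/wrist2.png",0),(3,3),0)
print(g[165:225:1,253]); print(g[225,215:290])
ax=np.array([np.cos(.16),np.sin(.16),0])
print("well",onz(W,252.7,178.8,.032)+.0215*ax, "disc",onz(W,253.2,208.2,.0755)+.018*ax)
```

```text
[ 0.53057301 -0.0816343   0.07973742]
[136 135 134 133 134 134 134 134 133 133 133 133 130 127 125 127 129 130
 131 131 131 131 130 130 131 130 129 131 131 130 129 129 129 128 129 128
 127 125 124 123 122 122 122 124 128 136 143 147 148 148 148 148 147 146
 146 146 148 148 147 146]
[ 40  41  40  39  40  42  42  42  46  63  91 119 136 143 146 146 147 147
 146 146 147 147 147 146 147 148 148 147 147 146 146 146 146 145 146 146
 146 146 146 146 147 148 148 147 147 148 148 147 147 147 147 147 148 148
 147 147 147 146 147 148 148 147 145 138 119  89  63  49  45  45  46  46
  46  45  44]
well [ 0.52973561 -0.08216763  0.032     ] disc [ 0.53550048 -0.08094433  0.0755    ]
```

>>> drive_tool(deltas="20 0 0 -20 0; 20 0 0 -36 0; 20 0 0 -41 0; 20 0 0 -43 0; 20 0 0 -45 0; 20 0 0 -46 0; 20 0 0 -46 0; 20 0 0 -46 0")

```text
time_s: 6.4
position: [0.5309, -0.0807, 0.034]
tcp_rot: [[-0.987, -0.161, 0.001], [-0.161, 0.987, -0.0], [-0.001, -0.0, -1.0]]
force: [-0.2, 0.1, 0.1]
opening: 0.393
grasp_force: 30.0
```

>>> drive_tool(deltas="20 0 0 -1 0; 36 0 0 -1 0; 42 0 0 -1 0; 42 0 0 -1 0; 42 0 0 -1 0; 42 0 0 10 0; 42 0 0 40 0; 42 0 0 80 0; 42 -20 0 100 0; 42 -50 -7 105 0; 42 -50 -7 105 0")

```text
time_s: 7.5
position: [0.477, -0.087, 0.14]
tcp_rot: [[-0.987, -0.16, -0.003], [-0.16, 0.987, 0.001], [0.003, 0.001, -1.0]]
force: [-0.3, 0.6, -0.2]
opening: 0.483
grasp_force: 0.0
```

Run:
```python
from h import *
s=bot.read_state();print(s["position"],s["opening"],s["joint_positions"].round(1))
m=imaging.camera_model("wrist");i=imaging.capture("wrist");np.save("pics/w3.npy",m["T"]);cv2.imwrite("pics/w3.png",i[:,:,::-1])
```

```text
[ 0.4769546  -0.08696956  0.14001892] 0.48323805832446864 [ -23.6   27.   106.5   -0.    46.6 -122.7]
```

View pics/w3.png

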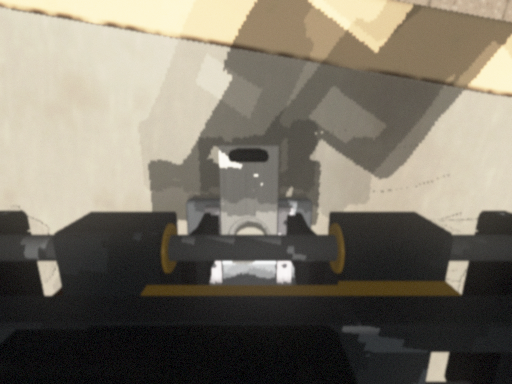

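>>> drive_tool(deltas="0 -35 -7 10 0; 0 -65 -13 10 0; 0 -65 -13 10 0; 0 -65 -13 10 0; 0 -65 -13 10 0; 0 -65 -13 10 0")

```text
time_s: 8.15
position: [0.4172, -0.101, 0.1485]
tcp_rot: [[-0.987, -0.161, 0.001], [-0.161, 0.987, -0.001], [-0.001, -0.001, -1.0]]
force: [0.8, -0.1, -0.0]
opening: 0.045
grasp_force: 0.0
```

Run:
```python
from h import *
s=bot.read_state();print(s["position"],s["opening"],s["joint_positions"].round(1))
m=imaging.camera_model("wrist");i=imaging.capture("wrist")[:,:,::-1];np.save("pics/w4.npy",m["T"]);cv2.imwrite("pics/w4.png",i)
a=imaging.capture("scene")[:,:,::-1];cv2.imwrite("pics/scene4.png",a)
b=imaging.capture("side")[:,:,::-1];cv2.imwrite("pics/side4.png",b)
cv2.imwrite("pics/c4.png",np.hstack([cv2.resize(x[v:v+110,u:u+100],(266,293),interpolation=cv2.INTER_CUBIC) for x,u,v in((a,225,160),(b,210,150),(i,200,160))]))
```

```text
[ 0.41718876 -0.10097363  0.14852156] 0.044872888745327195 [ -28.6   22.7  113.7    0.    43.4 -127.9]
```

View pics/c4.png

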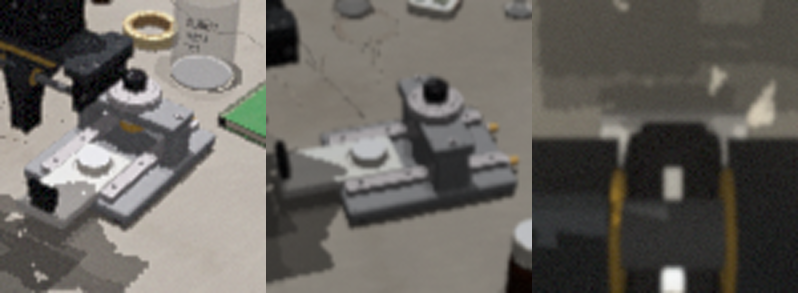

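The disc sits flat in the well in both the scene and side panels. Next I'll go down in front of the tab.

>>> drive_tool(deltas="0 -8 0 -30 0; 0 -8 0 -70 0; 0 -8 0 -102 0; 0 -8 0 -102 0; 0 -8 0 -102 0; 0 -8 0 -102 0")

```text
time_s: 8.9
position: [0.4086, -0.1011, 0.0477]
tcp_rot: [[-0.987, -0.161, 0.002], [-0.161, 0.987, -0.001], [-0.002, -0.002, -1.0]]
force: [-0.3, -0.0, 0.5]
opening: 0.008
grasp_force: 0.0
```

>>> drive_tool(deltas="0 8 1 0 0; 0 16 2 0 0; 0 24 4 0 0; 0 31 5 0 0; 0 38 6 0 0; 0 45 7 0 0; 0 52 8 0 0; 0 59 9 0 0; 0 66 11 0 0; 0 72 12 0 0; 0 78 13 0 0; 0 78 13 0 0")

```text
time_s: 10.1
position: [0.4872, -0.0878, 0.0466]
tcp_rot: [[-0.987, -0.161, 0.002], [-0.161, 0.987, -0.001], [-0.002, -0.001, -1.0]]
force: [-0.1, 0.3, 0.2]
opening: 0.004
grasp_force: 0.0
```

>>> drive_tool(deltas="0 2 0 0 0; 0 4 1 0 0; 0 6 1 0 0; 0 7 1 0 0; 0 8 1 0 0; 0 8 1 0 0")

```text
time_s: 10.7
position: [0.4934, -0.0865, 0.0465]
tcp_rot: [[-0.987, -0.161, -0.0], [-0.161, 0.987, 0.0], [0.0, 0.0, -1.0]]
force: [-2.0, 0.8, 0.1]
opening: 0.002
grasp_force: 0.6
```

>>> drive_tool(deltas="0 1 0 0 0; 0 2 0 0 0; 0 3 0 0 0; 0 3 0 0 0")

```text
time_s: 11.1
position: [0.4968, -0.0867, 0.0465]
tcp_rot: [[-0.987, -0.161, 0.0], [-0.161, 0.987, -0.0], [-0.0, -0.0, -1.0]]
force: [-1.3, 0.4, -0.8]
opening: 0.007
grasp_force: 0.6
```

>>> drive_tool(deltas="0 1 0 0 0; 0 2 0 0 0; 0 2 0 0 0; 0 2 0 0 0")

```text
time_s: 11.5
position: [0.4989, -0.0868, 0.0466]
tcp_rot: [[-0.987, -0.161, 0.001], [-0.161, 0.987, -0.0], [-0.0, -0.0, -1.0]]
force: [-1.1, 1.3, -0.3]
opening: 0.005
grasp_force: 0.5
```

>>> drive_tool(deltas="0 1 0 0 0; 0 2 0 0 0; 0 2 0 0 0; 0 2 0 0 0")

```text
time_s: 11.9
position: [0.4992, -0.0867, 0.0466]
tcp_rot: [[-0.987, -0.161, -0.003], [-0.161, 0.987, 0.0], [0.003, 0.001, -1.0]]
force: [-5.1, -1.1, 2.4]
opening: 0.003
grasp_force: 2.6
```

>>> drive_tool(deltas="0 1 0 0 0; 0 2 0 0 0; 0 2 0 0 0; 0 2 0 0 0")

```text
time_s: 12.3
position: [0.4992, -0.0866, 0.0466]
tcp_rot: [[-0.987, -0.162, -0.007], [-0.162, 0.987, 0.001], [0.007, 0.002, -1.0]]
force: [-8.7, -2.8, 5.6]
opening: 0.001
grasp_force: 4.6
```

The slide stopped hard at the predicted position with rising force, so it is home. I'll back off, rise, and go above the knob with the jaws open.

>>> drive_tool(deltas="0 -25 -4 0 0; 0 -25 -4 30 0; 0 -25 -4 80 0; 45 -25 -4 125 0; 60 0 0 160 0; 60 40 7 160 0; 60 80 13 160 0; 60 90 15 155 0; 60 90 15 150 0; 60 90 15 150 0; 60 90 15 150 0")

```text
time_s: 13.4
position: [0.5908, -0.0716, 0.1958]
tcp_rot: [[-0.987, -0.16, -0.003], [-0.16, 0.987, 0.001], [0.003, 0.001, -1.0]]
force: [-1.0, -0.3, -0.3]
opening: 0.639
grasp_force: 0.0
```

Run:
```python
from h import *
s=bot.read_state();print(s["position"],s["opening"],s["joint_positions"].round(1),s["moment"])
m=imaging.camera_model("wrist");i=imaging.capture("wrist")[:,:,::-1];np.save("pics/w5.npy",m["T"]);cv2.imwrite("pics/w5.png",i)
a=imaging.capture("scene")[:,:,::-1];cv2.imwrite("pics/scene5.png",a)
b=imaging.capture("side")[:,:,::-1];cv2.imwrite("pics/side5.png",b)
cv2.imwrite("pics/c5.png",np.hstack([cv2.resize(i,(460,345))]+[cv2.resize(x[v:v+110,u:u+54],(170,345),interpolation=cv2.INTER_CUBIC) for x,u,v in((a,240,160),(b,245,150))]))
```

```text
[ 0.5907602  -0.07163121  0.19579561] 0.6394306894822516 [ -17.7   29.8   88.    -0.    62.4 -116.9] [-0.04401037  0.01993274  0.01344653]
```

View pics/c5.png

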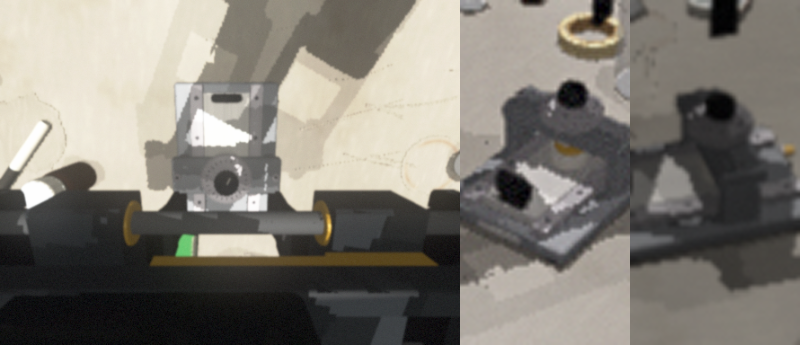

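The wrist view shows the knob top at about (254,203) and the tab top at about (253,109). I'll measure both with masks.

Run:
```python
from h import *
S=imaging.camera_model("scene");D=imaging.camera_model("side")
W=imaging.camera_model("wrist");W["T"]=np.load("pics/w5.npy")
g={n:cv2.imread(f"pics/{n}5.png") .max(2) for n in("scene","side","w")}
kw,st=blob(g["w"]<70,(234,182,275,222));print(kw,st)
ks,st=blob(g["scene"]<50,(262,178,290,202));print(ks,st)
kd,st=blob(g["side"]<50,(262,172,286,196));print(kd,st)
tw,st=blob(g["w"]<60,(230,98,275,118));print("tab",tw,st,onz(W,*tw,.060))
p,r=tri([(S,*ks),(D,*kd),(W,*kw)]);print(p,r)
for z in(.104,.108,.112):print(z,onz(W,*kw,z),onz(S,*ks,z),onz(D,*kd,z))
c=cv2.HoughCircles(cv2.imread("pics/w5.png",0)[150:225,200:310],cv2.HOUGH_GRADIENT,1,60,param1=100,param2=10,minRadius=9,maxRadius=40);print(c)
```

```text
[250.92540793 204.44522145] [239 191  26  26 429]
[275.13114754 189.95081967] [271 186   9   9  61]
[269.40860215 186.48924731] [262 179  17  17 186]Traceback (most recent call last):
  File "<stdin>", line 8, in <module>
  File "h.py", line 14, in blob
    n,l,st,c=cv2.connectedComponentsWithStats(s); k=1+np.argmax(st[1:,4]); return c[k],st[k]
                                                      ~~~~~~~~~^^^^^^^^^^
    return _wrapfunc(a, 'argmax', axis=axis, out=out, **kwds)
    return bound(*args, **kwds)
ValueError: attempt to get argmax of an empty sequence
```

Run:
```python
from h import *
S=imaging.camera_model("scene");D=imaging.camera_model("side")
W=imaging.camera_model("wrist");W["T"]=np.load("pics/w5.npy")
g={n:cv2.imread(f"pics/{n}5.png") .max(2) for n in("scene","side","w")}
for t in(30,40):
    kd,st=blob(g["side"]<t,(262,172,286,196));print(t,kd,st)
    if t==30:KD=kd
for t in(45,60):print(t,*blob(g["w"]<t,(234,182,275,222)))
ks=(275.1,189.95);kw=(252,204)
p,r=tri([(S,*ks),(D,*KD),(W,*kw)]);print(p,r)
for z in(.104,.108,.112):print(z,onz(W,*kw,z).round(4),onz(S,*ks,z).round(4),onz(D,*KD,z).round(4))
print("tab top",onz(W,252.7,109,.062))
print(g["w"][180:222:2,234:276:2])
```

```text
30 [272.98550725 183.84057971] [269 180   9   9  69]
40 [272.85714286 183.85714286] [269 179   9  10  77]Traceback (most recent call last):
  File "<stdin>", line 8, in <module>
  File "h.py", line 14, in blob
    n,l,st,c=cv2.connectedComponentsWithStats(s); k=1+np.argmax(st[1:,4]); return c[k],st[k]
                                                      ~~~~~~~~~^^^^^^^^^^
    return _wrapfunc(a, 'argmax', axis=axis, out=out, **kwds)
    return bound(*args, **kwds)
ValueError: attempt to get argmax of an empty sequence
```

Run:
```python
from h import *
S=imaging.camera_model("scene");D=imaging.camera_model("side")
W=imaging.camera_model("wrist");W["T"]=np.load("pics/w5.npy")
g=cv2.imread("pics/w5.png").max(2)
ks=(275.1,189.95);KD=(273,183.85);kw=(252,204)
p,r=tri([(S,*ks),(D,*KD),(W,*kw)]);print(p,r)
for z in(.104,.108,.112):print(z,onz(W,*kw,z).round(4),onz(S,*ks,z).round(4),onz(D,*KD,z).round(4))
print("tab top",onz(W,252.7,109,.062))
print(g[182:224:2,230:278:2])
```

```text
[ 0.60165504 -0.07041523  0.10123231] [np.float64(0.6), np.float64(1.3), np.float64(1.5)]
0.104 [ 0.6024 -0.0705  0.104 ] [ 0.5977 -0.0741  0.104 ] [ 0.5997 -0.0739  0.104 ]
0.108 [ 0.6011 -0.0707  0.108 ] [ 0.5931 -0.0782  0.108 ] [ 0.5987 -0.0794  0.108 ]
0.112 [ 0.5999 -0.0709  0.112 ] [ 0.5886 -0.0822  0.112 ] [ 0.5977 -0.085   0.112 ]
tab top [ 0.51472952 -0.08400949  0.062     ]
[[113 122 123 124 123 111 123 126 122 127 127 129 127 125 127 129 159 171
  138 124 120 115 114 104]
 [119 123 120 122 126 116 122 122 124 125 126 124 131 128 130 154 229 242
  211 160 126 120 115 106]
 [121 116 120 111 116 125 124 125 123 123 122 126 124 127 124 137 191 235
  223 221 131 121 119 114]
 [120 120 121 117 116 122 123 124 125 116 118 115 117 121 126 124 133 184
  239 231 126 115 118 114]
 [119 106 117 119 118 121 124 117 102  89  83  83  82  96 108 124 144 212
  242 209 116 115 121 118]
 [122 116 122 120 118 117 109  90  73  67  67  69  71  71  77 101 133 160
  232 179 120 121 118 119]
 [112 116 122 123 124 112  85  69  68  66  68  70  68  69  68  70 102 128
  220 168 116 108 106 116]
 [107
[... 709 characters left out ...]
37 132 139 134  83  62  59  65  64  64  64  65  64  65  66  65 101
  140 143 128 129 140 140]
 [136 127 133 136 134 107  68  62  62  64  58  61  61  62  67  62  93 129
  140 156 162 156 158 150]
 [130 134 140 132 123 130  99  71  63  56  62  64  64  62  69 101 143 167
  143 168 180 177 163 141]
 [141 143 153 140 141 147 137 116  81  80  69  64  70  94 116 167 168 173
  168 165 180 187 194 155]
 [137 156 168 170 173 163 156 165 150 150 130 128 133 160 165 180 162 165
  174 172 187 211 219 204]
 [138 146 158 167 176 164 175 177 160 171 177 154 172 166 149 182 177 170
  175 182 220 229 209 226]
 [131 142 144 155 159 170 174 177 163 174 177 160 180 174 160 173 176 186
  201 221 229 229 210 227]]
```

>>> drive_tool(deltas="50 10 1 -30 0; 50 10 1 -60 0; 50 10 1 -80 0; 50 10 1 -90 0; 50 10 1 -95 0; 50 10 1 -98 0; 50 10 1 -98 0; 50 10 1 -98 0")

```text
time_s: 14.35
position: [0.6033, -0.0709, 0.0996]
tcp_rot: [[-0.987, -0.161, 0.002], [-0.161, 0.987, -0.001], [-0.002, -0.001, -1.0]]
force: [0.1, -0.4, 0.9]
opening: 0.576
grasp_force: 0.0
```

```bash
cat > r.py <<'E'
from h import *
s=bot.read_state();R=s["tcp_rot"];print(s["time_s"],"p",(s["position"]*1e3).round(1),"yaw",round(float(np.arctan2(-R[0,1],R[1,1])),3),"F",s["force"].round(2),"M",s["moment"].round(3),"op",round(s["opening"]*87,1),"g",s["grasp_force"],"q6",s["joint_positions"][5].round(1))
E
python3 r.py
```

```text
14.35 p [603.3 -70.9  99.6] yaw 0.161 F [ 0.12 -0.41  0.91] M [0.089 0.03  0.1  ] op 50.1 g 0.0 q6 -116.5
```

>>> drive_tool(deltas="50 -2 0 -3 0; 50 -2 0 -3 0; 50 -2 0 -3 0; 50 -2 0 -3 0")

```text
time_s: 14.75
position: [0.6007, -0.0707, 0.0957]
tcp_rot: [[-0.987, -0.16, 0.0], [-0.16, 0.987, -0.0], [-0.0, -0.0, -1.0]]
force: [0.2, -0.6, -0.9]
opening: 0.57
grasp_force: 0.0
```

```bash
python3 r.py
```

```text
14.75 p [600.7 -70.7  95.7] yaw 0.161 F [ 0.16 -0.59 -0.94] M [ 0.024  0.059 -0.014] op 49.6 g 0.0 q6 -116.5
```

>>> drive_tool(deltas="30 -0 0 0 0; 22 0 0 0 0; 22 0 0 0 0; 22 0 0 0 0; 22 0 0 0 0")

```text
time_s: 15.25
position: [0.6007, -0.0708, 0.0956]
tcp_rot: [[-0.987, -0.161, 0.0], [-0.161, 0.987, -0.0], [-0.0, -0.0, -1.0]]
force: [-0.1, -0.6, -0.4]
opening: 0.275
grasp_force: 11.9
```

```bash
python3 r.py
```

```text
15.25 p [600.7 -70.8  95.6] yaw 0.161 F [-0.11 -0.6  -0.41] M [0.003 0.019 0.016] op 24.0 g 11.903013156261295 q6 -116.5
```

>>> drive_tool(deltas="12 0 0 0 0; 12 0 0 0 0; 12 0 0 0 -0.05; 12 0 0 0 -0.1; 12 0 0 0 -0.15; 12 0 0 0 -0.2; 12 0 0 0 -0.2")

```text
time_s: 15.95
position: [0.6006, -0.0704, 0.0955]
tcp_rot: [[-0.999, 0.039, 0.0], [0.039, 0.999, 0.0], [0.0, 0.0, -1.0]]
force: [1.0, 1.0, 0.9]
opening: 0.268
grasp_force: 30.0
```

```bash
python3 r.py
```

```text
15.95 p [600.6 -70.4  95.5] yaw -0.039 F [1.04 0.97 0.87] M [ 0.128 -0.024 -0.038] op 23.3 g 30.00063556828536 q6 -105.1
```

>>> drive_tool(deltas="12 0 0 0 -0.05; 12 0 0 0 -0.1; 12 0 0 0 -0.15; 12 0 0 0 -0.2; 12 0 0 0 -0.2")

```text
time_s: 16.45
position: [0.6007, -0.07, 0.0955]
tcp_rot: [[-0.972, 0.236, 0.0], [0.236, 0.972, 0.001], [0.0, 0.001, -1.0]]
force: [0.7, 2.6, 0.0]
opening: 0.268
grasp_force: 30.0
```

```bash
python3 r.py; python3 r.py
```

```text
16.45 p [600.7 -70.   95.5] yaw -0.238 F [0.66 2.59 0.01] M [ 0.476 -0.1    0.002] op 23.3 g 30.000394537928514 q6 -93.7
16.45 p [600.7 -70.   95.5] yaw -0.238 F [0.66 2.59 0.01] M [ 0.476 -0.1    0.002] op 23.3 g 30.000394537928514 q6 -93.7
```

```bash
cat > avg.py <<'E'
from h import *
L=[]
for k in range(8):
    imaging.capture("side"); s=bot.read_state(); L.append(np.r_[s["force"],s["moment"]])
L=np.array(L);R=s["tcp_rot"];print(s["time_s"],(s["position"]*1e3).round(1),"yaw",round(float(np.arctan2(-R[0,1],R[1,1])),3),L.mean(0).round(3),"Mz sd",L[:,5].std().round(3))
E
python3 avg.py
```

```text
16.85 [600.6 -70.1  95.5] yaw -0.239 [ 0.909  3.965 -0.305  0.727 -0.17  -0.04 ] Mz sd 0.032
```

```bash
sed -i 's/L.append(np.r_\[s\["force"\],s\["moment"\]\])/L.append(np.r_[s["force"],s["moment"],s["tau"][5]])/; s/"Mz sd",L\[:,5\].std().round(3)/"sd",L[:,5:].std(0).round(4)/' avg.py
```

>>> drive_tool(deltas="12 0 1 0 -0.05; 12 0 1 0 -0.1; 12 0 1 0 -0.15; 12 0 1 0 -0.2; 12 0 1 0 -0.2")

```text
time_s: 17.35
position: [0.6008, -0.0696, 0.0955]
tcp_rot: [[-0.905, 0.425, 0.0], [0.425, 0.905, 0.0], [-0.0, 0.0, -1.0]]
force: [1.2, 2.6, -0.3]
opening: 0.265
grasp_force: 30.0
```

```bash
python3 avg.py
```

```text
17.75 [600.8 -69.6  95.6] yaw -0.439 [ 1.552  3.994 -0.836  0.745 -0.311 -0.012 -0.016] sd [0.0291 0.015 ]
```

```bash
sed -i 's/^for k in range(8):/s=bot.read_state(); L0=np.r_[s["force"],s["moment"],s["tau"][5]]; print("first",L0.round(3)); print("qv6",s["qvel"][5].round(2))\nfor k in range(6):/; $a print(L[:,5:].round(3).T)' avg.py
```

>>> drive_tool(deltas="12 0 1 0 -0.03; 12 0 1 0 -0.06; 12 0 1 0 -0.09; 12 0 1 0 -0.12; 12 0 1 0 -0.15; 12 0 1 0 -0.18")

```text
time_s: 18.35
position: [0.601, -0.0691, 0.0956]
tcp_rot: [[-0.813, 0.582, 0.001], [0.582, 0.813, -0.001], [-0.001, -0.0, -1.0]]
force: [2.9, 0.4, -2.0]
opening: 0.271
grasp_force: 30.0
```

```bash
python3 avg.py
```

```text
first [ 2.883  0.404 -2.049  0.128 -0.487  0.088 -0.17 ]
qv6 17.01
18.65 [601.  -69.1  95.6] yaw -0.619 [ 2.734 -0.042 -2.319 -0.02  -0.507 -0.021  0.017] sd [0.0258 0.0468]
[[ 0.019 -0.01  -0.037 -0.063 -0.029 -0.008]
 [ 0.064  0.095  0.01  -0.017 -0.025 -0.026]]
```

Create k.py:
```python
from h import *
s=bot.read_state();R=s["tcp_rot"];y=float(np.arctan2(-R[0,1],R[1,1]))
open("log.txt","a").write(f"{y} {s['moment'][2]} {s['tau'][5]}\n");print(round(y,3),s["moment"].round(3),s["tau"][5].round(3),s["force"].round(1),s["qvel"][5].round(1),s["time_s"])
```

```text
(no output)
```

>>> drive_tool(deltas="12 0 0 0 -0.02; 12 0 0 0 -0.04; 12 0 0 0 -0.06; 12 0 0 0 -0.08")

```text
time_s: 19.05
position: [0.601, -0.0689, 0.0956]
tcp_rot: [[-0.765, 0.645, 0.001], [0.645, 0.765, -0.0], [-0.001, 0.0, -1.0]]
force: [3.2, -1.5, -2.6]
opening: 0.271
grasp_force: 30.0
```

```bash
python3 k.py
```

```text
-0.7 [-0.146 -0.772  0.11 ] -0.088 [ 3.2 -1.5 -2.6] 11.4 19.05
```

>>> drive_tool(deltas="12 0 0 0 -0.02; 12 0 0 0 -0.04; 12 0 0 0 -0.06; 12 0 0 0 -0.08")

```text
time_s: 19.45
position: [0.6012, -0.0688, 0.0956]
tcp_rot: [[-0.711, 0.704, 0.001], [0.704, 0.711, -0.0], [-0.001, 0.001, -1.0]]
force: [5.0, -0.6, -3.3]
opening: 0.271
grasp_force: 30.0
```

```bash
python3 k.py
```

```text
-0.78 [-0.144 -0.902  0.058] -0.067 [ 5.  -0.6 -3.3] 11.4 19.45
```

>>> drive_tool(deltas="12 0 0 0 -0.02; 12 0 0 0 -0.04; 12 0 0 0 -0.06; 12 0 0 0 -0.08")

```text
time_s: 19.85
position: [0.6013, -0.0687, 0.0957]
tcp_rot: [[-0.652, 0.758, 0.002], [0.758, 0.652, -0.0], [-0.001, 0.001, -1.0]]
force: [5.3, 0.1, -4.3]
opening: 0.269
grasp_force: 30.0
```

```bash
python3 k.py
```

```text
-0.86 [-0.093 -0.944  0.066] -0.044 [ 5.3  0.1 -4.3] 11.4 19.85
```

>>> drive_tool(deltas="12 0 0 0 -0.02; 12 0 0 0 -0.04; 12 0 0 0 -0.06; 12 0 0 0 -0.08")

```text
time_s: 20.25
position: [0.6015, -0.0686, 0.0957]
tcp_rot: [[-0.589, 0.808, 0.002], [0.808, 0.589, 0.0], [-0.001, 0.002, -1.0]]
force: [5.9, 0.4, -3.9]
opening: 0.265
grasp_force: 30.0
```

```bash
python3 k.py
```

```text
-0.94 [-0.008 -1.014  0.095] -0.018 [ 5.9  0.4 -3.9] 11.3 20.25
```

>>> drive_tool(deltas="12 0.5 0 0 -0.02; 12 1 0 -0.3 -0.04; 12 1 0 -0.3 -0.06; 12 1 0 -0.3 -0.08")

```text
time_s: 20.65
position: [0.6017, -0.0685, 0.0956]
tcp_rot: [[-0.523, 0.852, 0.0], [0.852, 0.523, 0.0], [0.0, 0.0, -1.0]]
force: [3.3, 0.7, 0.4]
opening: 0.268
grasp_force: 30.0
```

```bash
python3 k.py
```

```text
-1.02 [ 0.137 -0.662  0.158] 0.01 [3.3 0.7 0.4] 11.3 20.65
```

>>> drive_tool(deltas="12 0 0 0 -0.02; 12 0 0 0 -0.04; 12 0 0 0 -0.06; 12 0 0 0 -0.08")

```text
time_s: 21.05
position: [0.6018, -0.0684, 0.0956]
tcp_rot: [[-0.453, 0.891, 0.001], [0.891, 0.453, 0.0], [-0.0, 0.001, -1.0]]
force: [4.5, 1.8, 1.9]
opening: 0.266
grasp_force: 30.0
```

```bash
python3 k.py
```

```text
-1.1 [ 0.281 -0.616  0.146] 0.038 [4.5 1.8 1.9] 11.3 21.05
```

>>> drive_tool(deltas="12 0 0 0 -0.02; 12 0 0 0 -0.04; 12 0 0 0 -0.06; 12 0 0 0 -0.08")

```text
time_s: 21.45
position: [0.602, -0.0684, 0.0956]
tcp_rot: [[-0.38, 0.925, 0.001], [0.925, 0.38, 0.0], [-0.0, 0.001, -1.0]]
force: [4.0, 3.9, 5.3]
opening: 0.269
grasp_force: 30.0
```

```bash
python3 k.py
```

```text
-1.181 [ 0.473 -0.751  0.192] 0.064 [4.  3.9 5.3] 11.3 21.45
```

>>> drive_tool(deltas="12 0 0 0 -0.02; 12 0 0 0 -0.04; 12 0 0 0 -0.06; 12 0 0 0 -0.08")

```text
time_s: 21.85
position: [0.6022, -0.0683, 0.0956]
tcp_rot: [[-0.305, 0.952, 0.001], [0.952, 0.305, 0.0], [-0.0, 0.001, -1.0]]
force: [4.7, 3.6, 4.3]
opening: 0.265
grasp_force: 30.0
```

```bash
python3 k.py
```

```text
-1.26 [ 0.624 -0.753  0.166] 0.087 [4.7 3.6 4.3] 11.3 21.85
```

>>> drive_tool(deltas="12 0 0 0 0.02; 12 0 0 0 0.04; 12 0 0 0 0.06; 12 0 0 0 0.08")

```text
time_s: 22.25
position: [0.602, -0.0684, 0.0956]
tcp_rot: [[-0.381, 0.925, 0.001], [0.925, 0.381, 0.001], [0.0, 0.001, -1.0]]
force: [3.1, 3.2, 4.7]
opening: 0.27
grasp_force: 30.0
```

```bash
python3 k.py
```

```text
-1.18 [ 0.494 -0.646 -0.075] 0.024 [3.1 3.2 4.7] -11.4 22.25
```

>>> drive_tool(deltas="12 0 0 0 -0.02; 12 0 0 0 -0.04; 12 0 0 0 -0.06; 12 0 0 0 -0.08")

```text
time_s: 22.65
position: [0.6022, -0.0684, 0.0956]
tcp_rot: [[-0.305, 0.952, 0.001], [0.952, 0.305, 0.0], [-0.0, 0.001, -1.0]]
force: [3.8, 4.2, 4.6]
opening: 0.267
grasp_force: 30.0
```

```bash
python3 k.py
```

```text
-1.261 [ 0.615 -0.757  0.259] 0.089 [3.8 4.2 4.6] 11.2 22.65
```

>>> drive_tool(deltas="12 0 0 0 0.02; 12 0 0 0 0.04; 12 0 0 0 0.06; 12 0 0 0 0.08")

```text
time_s: 23.05
position: [0.602, -0.0684, 0.0956]
tcp_rot: [[-0.381, 0.925, 0.001], [0.925, 0.381, 0.001], [0.0, 0.001, -1.0]]
force: [3.8, 2.4, 4.1]
opening: 0.268
grasp_force: 30.0
```

```bash
python3 k.py
```

```text
-1.18 [ 0.491 -0.655 -0.143] 0.025 [3.8 2.4 4.1] -11.4 23.05
```

>>> drive_tool(deltas="12 0 0 0 -0.02; 12 0 0 0 -0.04; 12 0 0 0 -0.06; 12 0 0 0 -0.08")

```text
time_s: 23.45
position: [0.6022, -0.0684, 0.0956]
tcp_rot: [[-0.305, 0.952, 0.001], [0.952, 0.305, 0.0], [-0.0, 0.001, -1.0]]
force: [4.3, 3.7, 4.4]
opening: 0.266
grasp_force: 30.0
```

```bash
python3 k.py
```

```text
-1.261 [ 0.632 -0.746  0.213] 0.091 [4.3 3.7 4.4] 11.3 23.45
```

>>> drive_tool(deltas="12 -0.2 0 0 0.1; 12 -0.4 0 0 0.2; 12 -0.6 0 0 0.3; 12 -0.8 0 0 0.4; 12 -1 -0.5 0 0.5; 12 -1 -0.5 0 0.6; 12 -1 -0.5 0 0.7; 12 -1 -0.5 0 0.8; 12 -1 -0.5 0 0.86; 12 -1 -0.5 0 0.86; 12 -1 -0.5 0 0.86")

```text
time_s: 24.55
position: [0.6007, -0.0696, 0.0955]
tcp_rot: [[-0.921, 0.39, 0.0], [0.39, 0.921, -0.001], [-0.0, -0.0, -1.0]]
force: [4.1, 1.2, 4.5]
opening: 0.263
grasp_force: 30.0
```

>>> drive_tool(deltas="12 0 0 0 -0.02; 12 0 0 0 -0.04; 12 0 0 0 -0.06; 12 0 0 0 -0.08")

```text
time_s: 24.95
position: [0.6008, -0.0693, 0.0955]
tcp_rot: [[-0.886, 0.463, 0.0], [0.463, 0.886, -0.0], [-0.001, -0.0, -1.0]]
force: [2.8, 0.9, 5.3]
opening: 0.272
grasp_force: 30.0
```

```bash
python3 k.py
```

```text
-0.481 [ 0.219 -0.594  0.029] -0.102 [2.8 0.9 5.3] 11.4 24.95
```

>>> drive_tool(deltas="12 0 0 0 0.02; 12 0 0 0 0.04; 12 0 0 0 0.06; 12 0 0 0 0.08")

```text
time_s: 25.35
position: [0.6007, -0.0695, 0.0955]
tcp_rot: [[-0.921, 0.389, 0.0], [0.389, 0.921, -0.001], [-0.0, -0.0, -1.0]]
force: [2.9, 0.1, 5.4]
opening: 0.269
grasp_force: 30.0
```

```bash
python3 k.py
```

```text
-0.4 [ 0.077 -0.565  0.038] 0.099 [2.9 0.1 5.4] -11.3 25.35
```

>>> drive_tool(deltas="12 0 0 0 -0.02; 12 0 0 0 -0.04; 12 0 0 0 -0.06; 12 0 0 0 -0.08")

```text
time_s: 25.75
position: [0.6008, -0.0694, 0.0955]
tcp_rot: [[-0.886, 0.463, 0.0], [0.463, 0.886, -0.0], [-0.001, -0.0, -1.0]]
force: [3.0, 1.3, 5.2]
opening: 0.268
grasp_force: 30.0
```

```bash
python3 k.py
```

```text
-0.481 [ 0.147 -0.592  0.066] -0.102 [3.  1.3 5.2] 11.4 25.75
```

>>> drive_tool(deltas="12 0 0 0 0.02; 12 0 0 0 0.04; 12 0 0 0 0.06; 12 0 0 0 0.08")

```text
time_s: 26.15
position: [0.6007, -0.0695, 0.0955]
tcp_rot: [[-0.921, 0.389, 0.0], [0.389, 0.921, -0.001], [-0.0, -0.0, -1.0]]
force: [2.5, 0.6, 6.0]
opening: 0.262
grasp_force: 30.0
```

```bash
python3 k.py
```

```text
-0.4 [ 0.076 -0.564 -0.039] 0.099 [2.5 0.6 6. ] -11.3 26.15
```

>>> drive_tool(deltas="12 0 0 0 -0.02; 12 0 0 0 -0.04; 12 0 0 0 -0.06; 12 0 0 0 -0.08")

```text
time_s: 26.55
position: [0.6008, -0.0694, 0.0955]
tcp_rot: [[-0.886, 0.463, 0.0], [0.463, 0.886, -0.0], [-0.001, -0.0, -1.0]]
force: [3.6, 2.4, 5.5]
opening: 0.267
grasp_force: 30.0
```

```bash
python3 k.py
```

```text
-0.481 [ 0.242 -0.533  0.059] -0.102 [3.6 2.4 5.5] 11.2 26.55
```

>>> drive_tool(deltas="12 0 0 0 -0.02; 12 0 0 0 -0.04; 12 0 0 0 -0.06; 12 0 0 0 -0.08")

```text
time_s: 26.95
position: [0.6009, -0.0692, 0.0955]
tcp_rot: [[-0.846, 0.532, 0.001], [0.532, 0.846, -0.0], [-0.001, 0.0, -1.0]]
force: [3.5, 2.1, 5.2]
opening: 0.261
grasp_force: 30.0
```

```bash
python3 k.py
```

```text
-0.562 [ 0.256 -0.572  0.026] -0.1 [3.5 2.1 5.2] 11.4 26.95
```

J6 torque turns out repeatable. Free turning reads −0.102 clockwise and +0.099 counter-clockwise, and first touch is near yaw −0.65. The earlier end point was therefore somewhat above 20 N. I'll turn in again and stop about 0.42 rad past touch, near yaw −1.07, checking on the way.

>>> drive_tool(deltas="12 0 0 0 -0.02; 12 0 0 0 -0.04; 12 0 0 0 -0.06; 12 0 0 0 -0.08")

```text
time_s: 27.35
position: [0.601, -0.0691, 0.0955]
tcp_rot: [[-0.801, 0.598, 0.001], [0.598, 0.801, 0.0], [-0.001, 0.001, -1.0]]
force: [3.8, 1.8, 5.4]
opening: 0.266
grasp_force: 30.0
```

```bash
python3 k.py
```

```text
-0.641 [ 0.368 -0.733  0.064] -0.091 [3.8 1.8 5.4] 11.3 27.35
```

>>> drive_tool(deltas="12 0 0 0 -0.02; 12 0 0 0 -0.04; 12 0 0 0 -0.06; 12 0 0 0 -0.08")

```text
time_s: 27.75
position: [0.6011, -0.069, 0.0955]
tcp_rot: [[-0.751, 0.66, 0.001], [0.66, 0.751, 0.0], [-0.001, 0.001, -1.0]]
force: [4.3, 3.3, 4.3]
opening: 0.269
grasp_force: 30.0
```

```bash
python3 k.py
```

```text
-0.721 [ 0.389 -0.745  0.09 ] -0.073 [4.3 3.3 4.3] 11.4 27.75
```

>>> drive_tool(deltas="12 0.3 0 0 -0.02; 12 0.5 0 0 -0.04; 12 0.5 0 0 -0.06; 12 0.5 0 0 -0.08")

```text
time_s: 28.15
position: [0.6013, -0.0689, 0.0955]
tcp_rot: [[-0.696, 0.718, 0.0], [0.718, 0.696, 0.0], [0.0, 0.001, -1.0]]
force: [2.6, 2.5, 4.5]
opening: 0.264
grasp_force: 30.0
```

```bash
python3 k.py
```

```text
-0.801 [ 0.419 -0.569  0.087] -0.05 [2.6 2.5 4.5] 11.3 28.15
```

>>> drive_tool(deltas="12 0.3 0.3 0 -0.02; 12 0.5 0.5 0 -0.04; 12 0.5 0.5 0 -0.06; 12 0.5 0.5 0 -0.08")

```text
time_s: 28.55
position: [0.6014, -0.0687, 0.0955]
tcp_rot: [[-0.637, 0.771, -0.0], [0.771, 0.637, -0.0], [0.0, -0.0, -1.0]]
force: [3.1, 1.7, 5.2]
opening: 0.265
grasp_force: 30.0
```

```bash
python3 k.py
```

```text
-0.881 [ 0.265 -0.541  0.069] -0.026 [3.1 1.7 5.2] 11.3 28.55
```

>>> drive_tool(deltas="12 0 0 0 0.02; 12 0 0 0 0.04; 12 0 0 0 0.06; 12 0 0 0 0.08")

```text
time_s: 28.95
position: [0.6013, -0.0688, 0.0955]
tcp_rot: [[-0.697, 0.717, -0.001], [0.717, 0.697, -0.0], [0.0, -0.001, -1.0]]
force: [2.4, 0.6, 5.9]
opening: 0.266
grasp_force: 30.0
```

```bash
python3 k.py
```

```text
-0.8 [ 0.156 -0.402 -0.036] 0.075 [2.4 0.6 5.9] -11.4 28.95
```

>>> drive_tool(deltas="12 0 0 0 -0.02; 12 0 0 0 -0.04; 12 0 0 0 -0.06; 12 0 0 0 -0.08")

```text
time_s: 29.35
position: [0.6014, -0.0687, 0.0955]
tcp_rot: [[-0.636, 0.771, -0.0], [0.771, 0.636, -0.0], [0.0, -0.0, -1.0]]
force: [2.5, 1.3, 5.6]
opening: 0.273
grasp_force: 30.0
```

>>> drive_tool(deltas="12 0.2 0 0 -0.02; 12 0.3 0 0 -0.04; 12 0.3 0 0 -0.06; 12 0.3 0 0 -0.08")

```text
time_s: 29.75
position: [0.6016, -0.0686, 0.0955]
tcp_rot: [[-0.573, 0.82, -0.001], [0.82, 0.573, 0.0], [0.0, -0.001, -1.0]]
force: [2.3, 1.6, 6.6]
opening: 0.268
grasp_force: 30.0
```

```bash
python3 k.py
```

```text
-0.961 [ 0.263 -0.415  0.133] -0.003 [2.3 1.6 6.6] 11.3 29.75
```

>>> drive_tool(deltas="12 0 0 0 -0.02; 12 0 0 0 -0.04; 12 0 0 0 -0.06; 12 0 0 0 -0.08")

```text
time_s: 30.15
position: [0.6017, -0.0685, 0.0955]
tcp_rot: [[-0.506, 0.863, -0.0], [0.863, 0.506, 0.0], [0.0, -0.0, -1.0]]
force: [2.4, 2.1, 5.1]
opening: 0.268
grasp_force: 30.0
```

```bash
python3 k.py
```

```text
-1.041 [ 0.296 -0.476  0.169] 0.021 [2.4 2.1 5.1] 11.3 30.15
```

>>> drive_tool(deltas="12 0 0 0 -0.02; 12 0 0 0 -0.02; 12 0 0 0 -0.02; 24 0 0 0 -0.02; 35 0 0 0 -0.02; 50 0 0 0 -0.02; 50 0 0 0 -0.02; 50 0 0 0 -0.02; 50 0 0 20 -0.02; 50 0 0 50 -0.02; 50 0 0 90 -0.02; 50 0 0 130 -0.02")

```text
time_s: 31.35
position: [0.6007, -0.0686, 0.2255]
tcp_rot: [[-0.49, 0.872, -0.003], [0.872, 0.49, 0.001], [0.002, -0.003, -1.0]]
force: [2.2, 0.3, -0.1]
opening: 0.578
grasp_force: 0.0
```

>>> drive_tool(deltas="50 -40 0 20 0; 50 -80 0 20 0; 50 -110 0 20 0; 50 -110 0 20 0; 50 -110 0 20 0")

```text
time_s: 31.85
position: [0.4915, -0.0688, 0.2454]
tcp_rot: [[-0.489, 0.872, 0.0], [0.872, 0.489, -0.0], [-0.0, 0.0, -1.0]]
force: [0.7, -0.1, 0.6]
opening: 0.573
grasp_force: 0.0
```

```bash
python3 r.py
python3 - <<'E'
from h import *
o=[]
for n,u,v in(("scene",225,155),("side",200,145)):
    i=imaging.capture(n)[:,:,::-1];o.append(cv2.resize(i[v:v+110,u:u+110],(400,400),interpolation=cv2.INTER_CUBIC))
cv2.imwrite("pics/c9.png",np.hstack(o))
E
```

```text
31.85 p [491.5 -68.8 245.4] yaw -1.059 F [ 0.71 -0.09  0.62] M [-0.075 -0.009  0.036] op 49.9 g 0.0 q6 -50.2
```

View pics/c9.png

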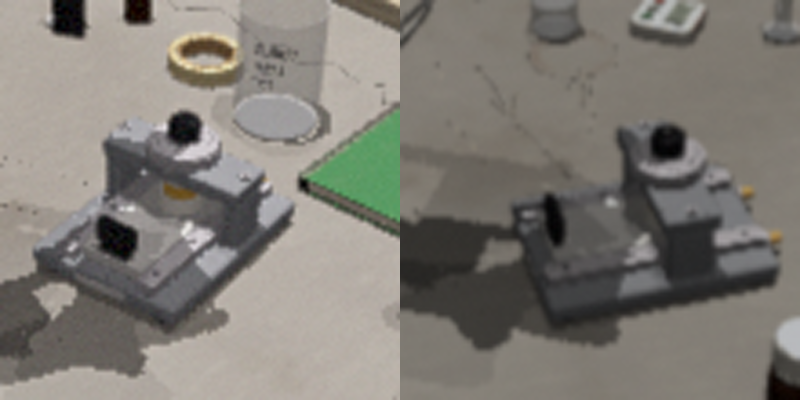

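The slide is home, the brass foot sits on the disc, and nothing else was disturbed.

```bash
python3 -c "
from rig import bot
print(bot.hand_in())"
```

```text
the job is handed in; nothing more can be done
None
```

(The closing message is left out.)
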